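Brush out the photometer's sample well and take its dark zero

ROBOT

A 7-joint arm with a two-finger parallel gripper is mounted at the origin on a cart in front of the work surface, level with it; the furniture and walls round the work are solid. World frame = base frame: x ahead of the robot, y to its left, z up, the work surface at z = 0. Lengths are in m, angles in rad, forces in N, time in s.
With the tool pointing down it reaches from about 0.425 to 0.825 m from the base axis. Payload 3.6 kg.
Tool frame: the origin (TCP) lies where the fingers leave the gripper's body, on its centre line; the fingertips stand 73 mm ahead of it and the grasp point (between the pads) lies 54 mm ahead of it; z points along the fingers, y is the line along which they close (so a half turn about z gives the same grasp; the last joint's range is limited). The gripper opens to 85 mm and grips with 20 to 120 N. Pads are 22 mm wide; open, the fingers measure 114 mm over their backs; the gripper's body (76 mm by 85 mm) begins 54 mm behind the grasp point. The pads swing forward as they close: fully open they stand 13 mm farther back than shut.
Start: joints at [-1.206, 0.615, -0.013, 1.423, 0.008, 1.103, -0.04], TCP at [0.248, 0.601, 0.304] pointing down, gripper open.
Joint ranges: [-3.12, 3.12], [-0.3, 2.06], [-1.34, 1.32], [0.26, 2.42], [-1.36, 4.5], [0.01, 1.98], [-2.84, 2.84]. Speed limits (rad/s): [2.79, 2.79, 3.14, 3.14, 3.14, 3.14, 3.14].

INTERFACE

Orientations are given as a unit quaternion [x, y, z, w].
In Python, from station import arm, vision, kin, read_time, read_joint_positions, read_dq, read_effort, read_tool_pos, read_eef_rot, read_ft_force, read_wrist_torque, read_opening, read_finger_force gives the robot as it stands (arm), with the cameras (vision), the kinematics (kin) and the readings as plain functions. Calls block until the motion is done:
- arm.movep(position, orientation): joint-space move of the TCP to a pose.
- arm.line_to(position, velocity=0.15, ori=None): straight line of the TCP; ori=None keeps the orientation; velocity is the mean speed in m/s.
- arm.move_j(angles): joint-space move.
- arm.move_gripper(opening, effort=None): opening from 0.0 (shut) to 1.0 (fully open); effort is the grip in N (None keeps the last); returns when the fingers have stopped.
- arm.pause(seconds).
- kin.ik(position, orientation): joint angles nearest the present ones, or None.
- vision.snapshot(name): name is "side" or "top" or "wrist"; returns the picture (420x560x3 uint8, blue, green, red); there is no depth.
- vision.camera_info(name): a dict with "fx", "fy", "cx", "cy" (pixels), "R" (3x3) and "t" (3): a world point X has camera coordinates R X + t; the wrist camera has in their place "T_tool_cam" (4x4, takes a point from camera to tool coordinates, whose origin is the TCP and whose axes are the flange's). Camera axes: x right, y down, z forward; pixel columns grow to the right and rows downward; lengths in m; the calibration is good to about 2 mm. A picture is of the moment at which its call begins: read the wrist's pose just before it. camera_info takes no time and is no camera call.
A pose or a line that the arm cannot do raises arm.MotionError and nothing moves.
- arm.finish_job(): hands the job in; it is judged then, once.
Readings, each from a call of its own:
- read_time(): time.
- read_joint_positions(): joint angles.
- read_dq(): joint speeds.
- read_effort(): joint torques, N m.
- read_tool_pos(): TCP position.
- read_eef_rot(): TCP orientation.
- read_ft_force(): force on the tool from outside, world axes, zero at the start.
- read_wrist_torque(): the same for the moment, N m.
- read_opening(): opening from 0.0 (shut) to 1.0 (fully open).
- read_finger_force(): force on a finger pad.
Only numpy, scipy, OpenCV 4.12 (cv2) and the standard library are available. Lean on these libraries where they do the work, as an engineer would, in place of code of your own. Each camera call takes 0.05 s, during which the arm holds its last target. There are 200 camera calls.

TASK

The photometer needs a clean well and a new dark zero. Take the brush from the tool stand, brush the sample well right to the bottom twice, drawing the brush most of the way up in between, and stand the brush back upright in the stand; then fold the black light cover shut over the well. Last, take the stylus, reach it through the red-ringed hole and hold the zero button inside pressed down without forcing it, and finish while still holding it down, stylus in the gripper; leave the blue-ringed span button alone and do not disturb the vials, timer or petri dish.

Things in the scene. Friction and masses are not known exactly. Their poses are not given: they have to be found in the camera images.
- photometer: white bench photometer, 204 x 224 x 90 mm, fixed. Origin: centre of its underside; z up, -x to its sloping front panel with display and keys. Its flat top deck (90 mm high) at the back has three vertical holes in a row along y, each with a raised ring 1.5 mm high: sample well (black ring) under the flip-up cover, zero hole (red ring), span hole (blue ring)
- well_mouth (a point): centre of the sample well's mouth, level with the top of its black ring (ring 42 mm outside). The round well is 28 mm in diameter and 68 mm deep below this point
- zero_hole (a point): centre of the zero hole's mouth, level with the top of its red ring (ring 24 mm outside). The hole is 13 mm in diameter, vertical; the red zero button (11 mm across) waits 15 mm below this point
- span_hole (a point): the same for the blue-ringed span hole and its blue button, 45 mm from the zero hole; not to be pressed
- zero_button (a joint): travel of the red zero button, m: 0 up, 0.005 fully down. Spring: 2.5 N to start it, 5 N at the bottom; comes back up when let go
- span_button (a joint): travel of the blue span button, m: 0 up, 0.005 fully down; same spring
- light_cover (a joint): angle of the black flip-up light cover, rad: 0 shut (flat over the well, its top 8 mm above the deck), about 2 at the start (open, leaning back behind the well), 2.3 at most. Plate 60 x 56 x 5 mm with a 6 mm lip beyond its free edge; hinged along the photometer's y behind the well; a stiff hinge (0.04 N m) keeps it wherever it is left
- cover_hinge (a point): middle of the light cover's hinge axis, on the deck 40 mm behind (+x of) the well's centre and 5.5 mm above the deck
- cover_edge (a point): middle of the light cover's free edge, 64 mm from the hinge axis; moves with the cover
- stand: tool stand, 85 x 165 x 85 mm, fixed: a white plate 10 mm thick with two through holes of 28 mm, 74 mm apart along the stand's y, on four steel posts (heads 3 mm above the plate) over a grey base. Origin: centre of its underside, z up. Brush and stylus hang upright in the holes (either way round), each by its collar on the plate
- hole_left (a point): centre of the stand's hole on its +y side, at the plate's top surface (85 mm up)
- hole_right (a point): centre of the stand's hole on its -y side, at the plate's top surface (85 mm up)
- brush: well brush, 60 g. Origin: centre of the underside of its black collar; z up along the handle. Collar 40 mm wide, 5 mm thick; above it a round green handle, 16 mm wide, up to 55 mm above the origin; below it pale bristles (26 mm wide, soft; stiff core 14 mm) down to 64 mm below the origin. With the collar on the well's ring the tip is 4 mm off the well's floor: that is right to the bottom
- brush_tip (a point): lower tip of the brush, 64 mm below its origin
- stylus: stylus, about 50 g. Origin: centre of the underside of its black collar; z points up along the handle. Same collar (40 x 5 mm) and handle (16 mm in diameter, up to 55 mm above the origin) as the brush, but orange; below it a straight steel pin 5 mm in diameter that ends 65 mm below the origin
- stylus_tip (a point): lower tip of the stylus pin, 65 mm below its origin
- vial_0: loose vial with a red cap, 22 mm in diameter, 50 mm high, standing behind the stand; leave alone. Origin: centre of its underside
- vial_1: loose vial with a blue cap, 22 mm in diameter, 50 mm high; leave alone. Origin: centre of its underside
- timer: loose bench timer, 62 x 65 x 19 mm, lying at the left in front of the oven; leave alone. Origin: centre of its underside
- petri: loose covered petri dish, 90 mm in diameter, 15 mm high, at the right; leave alone. Origin: centre of its underside

How it is judged:
On the way, in this order (a step that is already met when the one before it is completed fails the run):
1. the brush has been pushed right to the bottom of the sample well (horizontal distance between brush_tip and well_mouth below 0.01 m and z of brush_tip in the frame of well_mouth below -0.054 m), for 0.05 s.
2. the brush has been drawn at least half-way up the well (z of brush_tip in the frame of well_mouth above -0.034 m), for 0.02 s.
3. the brush has been pushed to the bottom of the well a second time (all of step 1), for 0.05 s.
4. the brush stands upright in a hole of the stand again, let go ((distance between brush and hole_left below 0.01 m or distance between brush and hole_right below 0.01 m) and angle between brush's own z axis and vertical below 0.1 rad and contact force between each of the arm, the fingers and brush below 0.05 N), for 0.2 s.
5. the light cover is shut over the well (value of joint light_cover below 0.08 rad), for 0.1 s.
6. the stylus, held in the gripper, has been brought down through the red-ringed hole (contact force between the fingers and stylus above 1 N and horizontal distance between stylus_tip and zero_hole below 0.007 m and z of stylus_tip in the frame of zero_hole below -0.008 m), for 0.1 s.
At the end, for the whole second after the job is handed in: The gripped stylus, its tip in the red-ringed hole (7 mm of the axis), keeps the zero button down over 3 of 5 mm; light cover shut (under 0.08 rad), span button up; brush upright (6 degrees) in a hole of the stand, collar within 10 mm of the hole's centre, untouched and at rest (all of step 4 and value of joint light_cover below 0.08 rad and value of joint zero_button above 0.003 m and value of joint span_button below 0.001 m and contact force between stylus and photometer above 1.5 N and contact force between the fingers and stylus above 1 N and horizontal distance between stylus_tip and zero_hole below 0.007 m and z of stylus_tip in the frame of zero_hole below -0.016 m and linear speed of brush below 0.02 m/s); the arm keeps its last pose, push and grip.
It fails at once if the blue-ringed span button is pressed (value of joint span_button above 0.0015 m).
It fails at once if the stylus is forced against the photometer (over 60 N) (contact force between stylus and photometer above 60 N).
It fails at once if a vial, the timer or the petri dish is moved by more than 30 mm or knocked over (distance of any of vial_0, vial_1, timer, petri from where it was at the start of the episode above 0.03 m or angle between any of vial_0, vial_1's own z axis and vertical above 0.5 rad).
It also fails if it takes over 72 s, if anything falls off the work surface, if the arm or the gripper's body presses on something with over 40 N, if the wrist force passes 120 N, or if a joint passes its speed limit or range.

## Working session

There is one attempt and no reset: what is moved stays moved. The work goes in short steps, each a Python script; the robot and the scene stay as the last script left them, time stands still between calls to the robot, and variables do not carry over. Pictures are saved under pics/ and viewed, at most 10 in all, crops included, and the job is handed in when it is done.

```bash
mkdir -p pics; ls
python3 - <<'E'
from station import arm, vision, kin, read_time, read_joint_positions, read_dq, read_effort, read_tool_pos, read_eef_rot, read_ft_force, read_wrist_torque, read_opening, read_finger_force
import cv2,numpy as np
for n in("side","top"):
    cv2.imwrite(f"pics/{n}0.png",vision.snapshot(n)); c=vision.camera_info(n)
    print(n,{k:np.round(v,4).tolist() for k,v in c.items() if k not in("width",)} )
print(np.round(vision.camera_info("wrist")["T_tool_cam"],4).tolist(),read_eef_rot(),read_time())
E
```

```text
pics
station.py
side {'fx': 412.322, 'fy': 412.322, 'cx': 276.4833, 'cy': 204.8334, 'R': [[0.9866, -0.1618, 0.0228], [-0.0348, -0.3448, -0.938], [0.1596, 0.9246, -0.3458]], 't': [-0.5189, 0.1195, 1.0464]}
top {'fx': 526.1692, 'fy': 526.1692, 'cx': 272.3223, 'cy': 209.0075, 'R': [[-0.0114, -0.9999, -0.0011], [-0.9985, 0.0114, -0.0537], [0.0537, 0.0005, -0.9986]], 't': [0.0188, 0.5006, 1.7001]}
[[-0.0002, -0.9587, -0.2843, 0.0726], [1.0, -0.0003, 0.0003, -0.0009], [-0.0004, -0.2843, 0.9587, -0.0708], [0.0, 0.0, 0.0, 1.0]] [ 1.94109419e-01  9.80979182e-01 -1.15659362e-03 -2.03003594e-04] 0.1
```

View pics/top0.png

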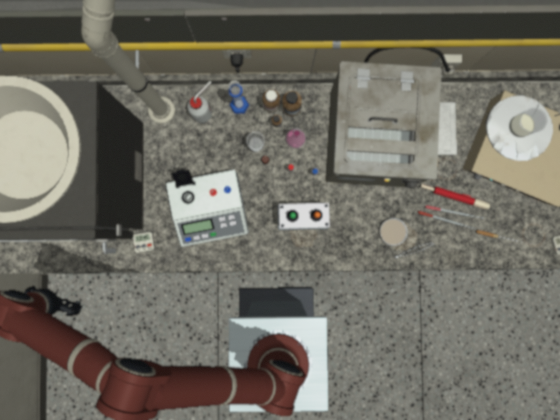

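View pics/side0.png

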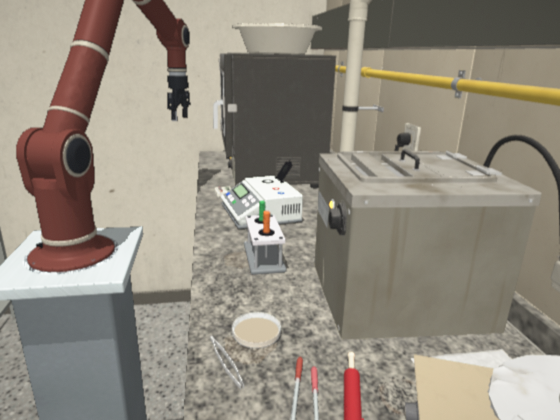

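```bash
cat > h.py <<'E'
from station import arm, vision, kin, read_time, read_joint_positions, read_dq, read_effort, read_tool_pos, read_eef_rot, read_ft_force, read_wrist_torque, read_opening, read_finger_force
import cv2,numpy as np
from scipy.spatial.transform import Rotation as Ro
def cam(n):
    c=vision.camera_info(n); K=np.array([[c["fx"],0,c["cx"]],[0,c["fy"],c["cy"]],[0,0,1]])
    if n=="wrist":
        T=np.eye(4);T[:3,:3]=Ro.from_quat(read_eef_rot()).as_matrix();T[:3,3]=read_tool_pos()
        C=T@np.array(c["T_tool_cam"]); return K,C[:3,:3],C[:3,3]
    R=np.array(c["R"]); return K,R.T,-R.T@np.array(c["t"])
def w(cm,uv,z):   # pixel -> world at height z
    K,R,o=cm; d=R@np.linalg.solve(K,[*uv,1.]); return o+d*(z-o[2])/d[2]
def proj(cm,X):
    K,R,o=cm; p=K@(R.T@(np.asarray(X)-o)); return p[:2]/p[2]
def q(yaw):  # tool down, closing line (tool y) at world angle yaw+90deg
    return (Ro.from_euler('z',yaw)*Ro.from_euler('x',np.pi)).as_quat()
def snap(name):
    cm=cam("wrist"); im=vision.snapshot("wrist"); cv2.imwrite(f"pics/{name}.png",im)
    np.savez(f"pics/{name}.npz",K=cm[0],R=cm[1],o=cm[2]); return cm,im
def load(name):
    d=np.load(f"pics/{name}.npz"); return d["K"],d["R"],d["o"]
E
python3 - <<'E'
from h import *
c=cam("top")
for n,uv,z in(("brush",(293,215),.14),("stylus",(317,215),.14),("well",(188,197),.0915),("zero",(213,192),.0915),("span",(227.5,189.5),.0915),("vialr",(290,167),.05),("vialb",(314,171),.05),("timer",(143,242),.02),("petri",(394,232),.015),("stdA",(279,205),.085),("stdB",(329,203),.085),("covertop",(181,175),.14)):
    print(n,np.round(w(c,uv,z),3))
print(cam("wrist")[0].tolist())
for yaw in (0,np.pi,-np.pi/2,np.pi/2):
  for p in ((.5,.05,.4),(.56,.25,.4),(.56,.25,.3)):
    j=kin.ik(p,q(yaw)); print(yaw,p,None if j is None else np.round(j,2))
E
```

```text
brush [ 0.475 -0.049  0.14 ]
stylus [ 0.474 -0.121  0.14 ]
well [0.537 0.275 0.091]
zero [0.552 0.197 0.091]
span [0.559 0.152 0.091]
vialr [ 0.633 -0.045  0.05 ]
vialb [ 0.619 -0.122  0.05 ]
timer [0.398 0.433 0.02 ]
petri [ 0.421 -0.381  0.015]
stdA [ 0.509 -0.008  0.085]
stdB [ 0.514 -0.164  0.085]
covertop [0.6   0.288 0.14 ]
[[348.41764523269296, 0.0, 282.7248979943979], [0.0, 348.41764523269296, 212.7865732986217], [0.0, 0.0, 1.0]]
0 (0.5, 0.05, 0.4) [-0.72  0.38  0.84  1.7  -0.3   1.2  -1.38]
0 (0.56, 0.25, 0.4) [-0.87  0.57  0.74  1.4  -0.38  1.33 -1.68]
0 (0.56, 0.25, 0.3) [-0.86  0.65  0.71  1.56 -0.45  1.11 -1.62]
3.141592653589793 (0.5, 0.05, 0.4) [-0.26  0.3   0.16  1.69 -0.05  1.16  1.48]
3.141592653589793 (0.56, 0.25, 0.4) [-0.43  0.49 -0.04  1.38  0.02  1.27  1.1 ]
3.141592653589793 (0.56, 0.25, 0.3) [-0.41  0.56 -0.07  1.54  0.04  1.04  1.08]
-1.5707963267948966 (0.5, 0.05, 0.4) [ 0.59  0.49 -1.15  1.66  0.47  1.29  2.5 ]
-1.5707963267948966 (0.56, 0.25, 0.4) [-0.19  0.52 -0.46  1.37  0.23  1.3   2.48]
-1.5707963267948966 (0.56, 0.25, 0.3) [-0.16  0.6  -0.49  1.53  0.31  1.09  2.41]
1.5707963267948966 (0.5, 0.05, 0.4) [-0.48  0.32  0.47  1.69 -0.15  1.17  0.03]
1.5707963267948966 (0.56, 0.25, 0.4) [-0.65  0.5   0.34  1.39 -0.17  1.28 -0.31]
1.5707963267948966 (0.56, 0.25, 0.3) [-0.64  0.57  0.31  1.55 -0.19  1.05 -0.28]
```

Run:
```python
from h import *
arm.line_to([.31,.40,.36],velocity=.3)
arm.movep([.52,.215,.34],q(np.pi)); arm.pause(.2)
c,a=snap("ph")
arm.movep([.46,-.085,.34],q(np.pi)); arm.pause(.2)
c,b=snap("st")
print(read_time(),np.round(read_joint_positions(),2),np.round(read_tool_pos(),4))
for n in("ph","st"):
    im=cv2.imread(f"pics/{n}.png")[60:420,40:520]
    cv2.imwrite(f"pics/{n}_c.png",cv2.resize(im,(800,600),interpolation=cv2.INTER_CUBIC))
```

```text
3.725 [ 0.07  0.29  0.09  1.87 -0.03  0.97  1.74] [ 0.4605 -0.0839  0.3399]
```

View pics/ph_c.png

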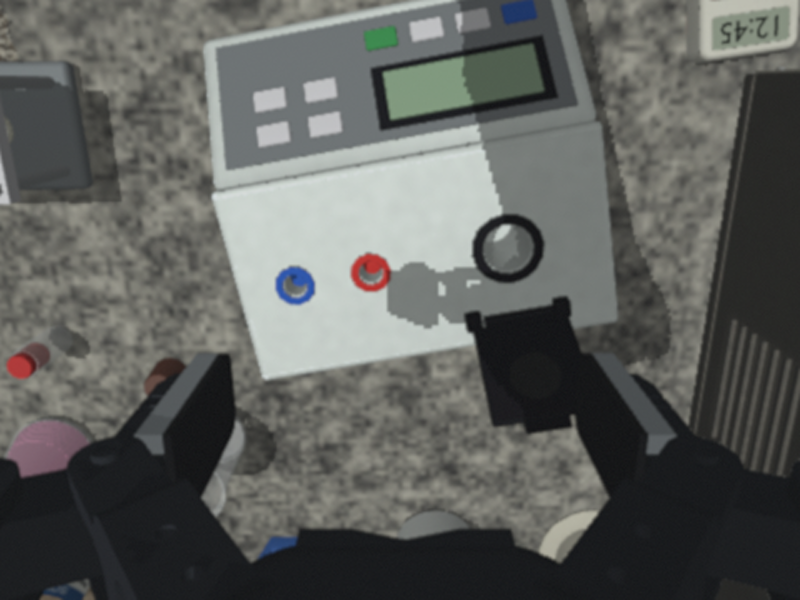

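View pics/st_c.png

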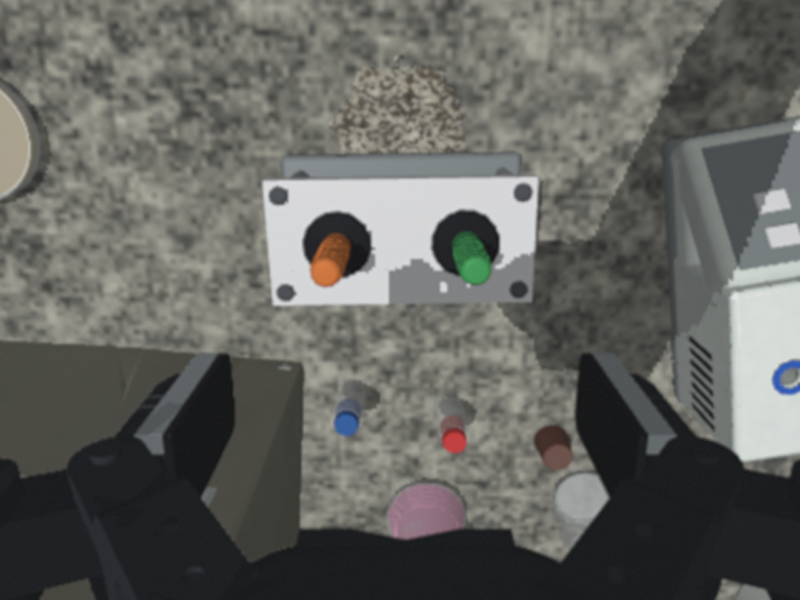

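Run:
```python
from h import *
f=lambda p:(p[0]/1.6667+40-.3,p[1]/1.6667+60-.3)
c=load("ph")
for n,p,z in(("well",(508,248),.0915),("zero",(371,272),.0915),("span",(295,285),.0915),("cornL",(265,379),.09),("cornR",(617,320),.09),("hingeL",(472,322),.095),("hingeR",(563,305),.095),("lip",(550,430),.152),("oven",(690,480),0),("oven2",(745,75),0),("timer",(705,50),.019)): print(n,np.round(w(c,f(p),z),4))
c=load("st")
for n,p,z in(("sCol",(337,244),.09),("sTop",(325,271),.14),("bCol",(466,243),.09),("bTop",(475,269),.14),("c1",(263,181),.085),("c2",(539,178),.085),("c3",(532,302),.085),("c4",(274,306),.085),("vr",(454,441),.05),("vb",(347,423),.05),("well_bk",(300,365),.25)): print(n,np.round(w(c,f(p),z),4))
```

```text
well [0.5365 0.2754 0.0915]
zero [0.5512 0.1968 0.0915]
span [0.5592 0.1525 0.0915]
cornL [0.6211 0.1306 0.09  ]
cornR [0.5814 0.3431 0.09  ]
hingeL [0.5808 0.256  0.095 ]
hingeR [0.5699 0.3086 0.095 ]
lip [0.616  0.2907 0.152 ]
oven [0.7631 0.4551 0.    ]
oven2 [0.4403 0.4463 0.    ]
timer [0.4255 0.4075 0.019 ]
sCol [ 0.4762 -0.1231  0.09  ]
sTop [ 0.4761 -0.1234  0.14  ]
bCol [ 0.4754 -0.0492  0.09  ]
bTop [ 0.4749 -0.0499  0.14  ]
c1 [ 0.4408 -0.1642  0.085 ]
c2 [ 0.4387 -0.0088  0.085 ]
c3 [ 0.5133 -0.0079  0.085 ]
c4 [ 0.5162 -0.1627  0.085 ]
vr [ 0.6333 -0.0486  0.05  ]
vb [ 0.6187 -0.1248  0.05  ]
well_bk [ 0.4704 -0.1164  0.25  ]
```

```bash
cat >> h.py <<'E'
Q=q(np.pi)
B=np.array([.4752,-.0496]);S=np.array([.4761,-.1232]);W=np.array([.5365,.2754]);Z=np.array([.5512,.1968])
def st(n): print(n,"t%.1f"%read_time(),np.round(read_tool_pos(),4),"F",np.round(read_ft_force(),1),"op %.3f"%read_opening(),"ff %.1f"%read_finger_force())
E
python3 - <<'E'
from h import *
arm.move_gripper(.6,50)
arm.movep([*B,.25],Q); arm.line_to([*B,.173],.15); st("at")
arm.move_gripper(0,50); st("grip")
arm.line_to([*B,.27],.15); arm.pause(.1); st("lift")
arm.movep([*W,.272],Q); arm.pause(.3); st("over")
cv2.imwrite("pics/over_side.png",vision.snapshot("side")); c,im=snap("over")
cv2.imwrite("pics/over2.png",cv2.resize(im,(800,600),interpolation=cv2.INTER_CUBIC))
E
```

```text
at t5.3 [ 0.4762 -0.0503  0.1744] F [-1.3 -0.1  0.5] op 0.601 ff 0.0
grip t5.7 [ 0.4757 -0.0497  0.1739] F [-1.2 -0.4  6.8] op 0.172 ff 48.6
lift t6.6 [ 0.4745 -0.0495  0.2688] F [-0.8  0.9 -1.2] op 0.174 ff 48.6
over t8.2 [0.5369 0.2743 0.2722] F [-0.2  0.6 -0.4] op 0.168 ff 48.7
```

View pics/over2.png

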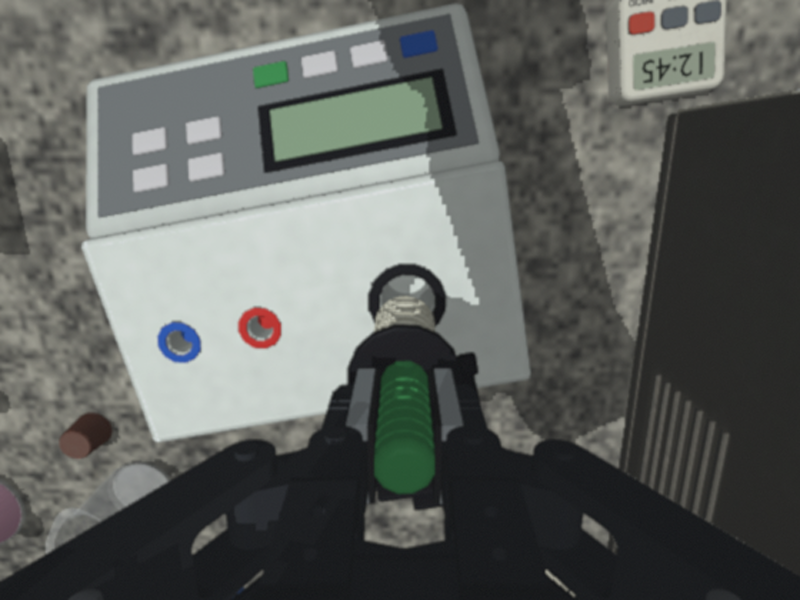

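Run:
```python
from h import *
def safe(z,v):
    cur=read_tool_pos()[2]
    while abs(cur-z)>1e-4:
        cur=cur+np.clip(z-cur,-.025,.025); arm.line_to([*W,cur],v)
        F=read_ft_force()
        if np.linalg.norm(F)>25: st("FORCE"); return False
    arm.pause(.15); st("z%.3f"%z); return True
ok=safe(.235,.15) and safe(.1835,.1) and safe(.228,.15) and safe(.1835,.15)
if ok:
    arm.line_to([*W,.272],.2)
    c,im=snap("aft")
    arm.movep([*B,.272],Q); arm.pause(.3); st("over stand")
    c,im=snap("ovst"); cv2.imwrite("pics/ovst2.png",cv2.resize(im,(800,600),interpolation=cv2.INTER_CUBIC))
```

```text
z0.235 t9.0 [0.5369 0.2756 0.2359] F [-0.  -0.3 -1.1] op 0.173 ff 48.7
z0.183 t10.2 [0.5366 0.2755 0.1838] F [-0.  -0.1 -1.2] op 0.176 ff 48.7
z0.228 t10.9 [0.536  0.2752 0.2268] F [ 0.6 -0.5 -0.2] op 0.174 ff 48.7
z0.183 t11.7 [0.5369 0.2756 0.1844] F [ 0.3 -0.6 -0.8] op 0.171 ff 48.7
over stand t13.9 [ 0.4755 -0.0488  0.2719] F [ 0.1  0.  -0.2] op 0.174 ff 48.7
```

View pics/ovst2.png

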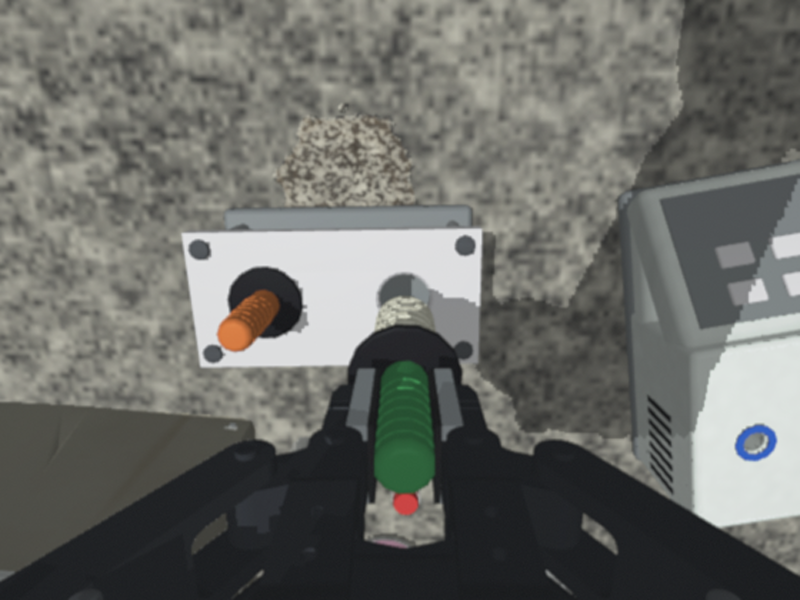

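Run:
```python
from h import *
c=load("ovst"); C=vision.camera_info("wrist")["T_tool_cam"]
T=np.linalg.inv(C); 
for d in (.028,.034,.040):
    p=c[0]@(T@[0,0,d,1])[:3]; print(d,(p[:2]/p[2]*1.4286).round())
```

```text
0.028 [407. 484.]
0.034 [407. 469.]
0.04 [407. 455.]
```

Run:
```python
from h import *
arm.line_to([*B,.20],.15); st("a")
if np.linalg.norm(read_ft_force())>20: raise SystemExit
arm.line_to([*B,.1745],.08); arm.pause(.1); st("placed")
arm.move_gripper(.6); st("open")
arm.line_to([*B,.26],.15)
arm.movep([.46,-.085,.34],Q); arm.pause(.2)
c,im=snap("st2"); arm.move_gripper(0)
psi=.183; ex=np.array([np.cos(psi),np.sin(psi)]); H=W+.04*ex; Qc=q(np.pi+psi)
P=lambda s,tz:[*(H+s*ex),tz+.073]
arm.movep(P(.08,.25),Qc); arm.line_to(P(.08,.1405),.15); arm.pause(.1); st("behind")
c,im2=snap("beh")
g=lambda i:cv2.resize(i,(400,300),interpolation=cv2.INTER_AREA)
cv2.imwrite("pics/duo.png",np.hstack([g(im),g(im2)]))
```

```text
a t14.5 [ 0.4757 -0.0497  0.2004] F [ 0.1 -0.4 -0.5] op 0.174 ff 48.7
placed t15.1 [ 0.4755 -0.0496  0.175 ] F [-0.3 -0.2 -0.8] op 0.174 ff 48.8
open t15.6 [ 0.4753 -0.0496  0.1746] F [-0.8  0.8  1.4] op 0.604 ff 0.0
behind t20.1 [0.6552 0.2975 0.2153] F [-0.3  0.3  0.4] op -0.004 ff 0.0
```

View pics/duo.png

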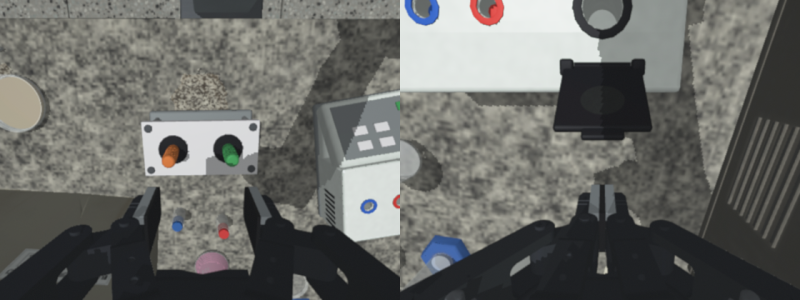

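Left: the brush stands upright in its hole again (green at ~(230,155)). Right: the shut fingers (600,190) are behind the cover (600,100), centred on it, so I can sweep it shut.

Run:
```python
from h import *
psi=.183; ex=np.array([np.cos(psi),np.sin(psi)]); H=W+.04*ex
P=lambda s,tz:[*(H+s*ex),tz+.073]
def chk():
    F=np.linalg.norm(read_ft_force())
    if F>20: st("FORCE"); raise SystemExit
arm.line_to(P(.045,.1405),.15); chk(); arm.line_to(P(.0135,.1405),.1); chk(); st("90")
r=.045
for t in np.radians([75,60,45,30,18,8]):
    arm.line_to(P(-r*np.cos(t)+.0025*np.sin(t)+.011,.0955+r*np.sin(t)+.0025*np.cos(t)),.12); chk()
st("8deg")
z=.104
while z>.090:
    z-=.0015; arm.line_to(P(-r+.011,z),.05); arm.pause(.05)
    if read_ft_force()[2]>6: break
arm.pause(.15); st("press z%.4f"%z)
arm.line_to(P(-r+.011,.15),.15); arm.move_gripper(.6)
arm.movep([.46,.05,.34],Q);arm.movep([.46,-.085,.30],Q); 
cv2.imwrite("pics/topc.png",vision.snapshot("top"));im=vision.snapshot("side")[140:290,200:340]
cv2.imwrite("pics/sidec.png",cv2.resize(im,(700,750),interpolation=cv2.INTER_CUBIC)[:600])
st("end")
```

```text
90 t21.0 [0.5899 0.2852 0.2136] F [0.2 0.3 0.3] op -0.004 ff 0.0
8deg t22.5 [0.543  0.2765 0.1771] F [-0.7  0.   0.2] op -0.000 ff 0.0
press z0.0965 t24.1 [0.5424 0.2765 0.1706] F [-1.7 -0.9  4.8] op 0.002 ff 3.1
end t26.9 [ 0.4608 -0.0829  0.2998] F [0.2 0.4 0.6] op 0.599 ff 0.0
```

View pics/sidec.png

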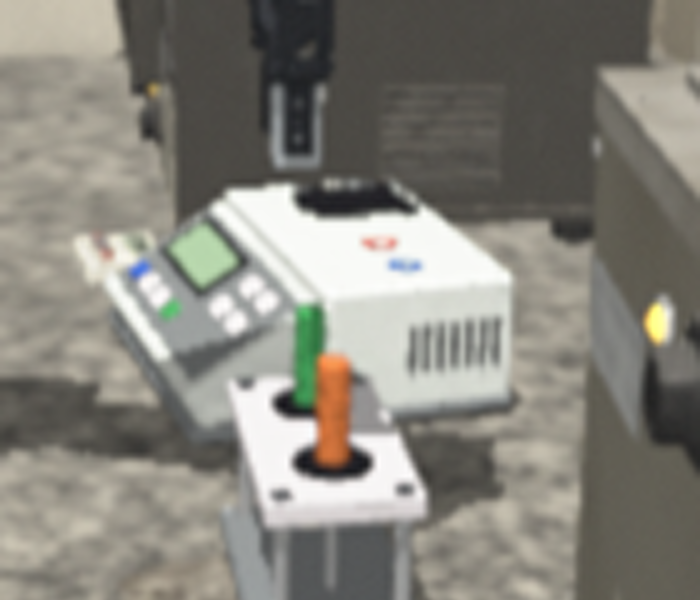

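Run:
```python
from h import *
arm.movep([*S,.25],Q); arm.line_to([*S,.1735],.12); arm.pause(.15); st("at")
arm.move_gripper(0,60); st("grip")
arm.line_to([*S,.272],.15); arm.movep([*Z,.272],Q); arm.line_to([*Z,.255],.1); arm.pause(.4); st("over")
c,im=snap("oz"); cv2.imwrite("pics/oz2.png",cv2.resize(im[120:360,120:440],(800,600),interpolation=cv2.INTER_CUBIC))
print((proj(c,[*Z,.0915])-[120,120])*2.5, (proj(c,[*read_tool_pos()[:2],read_tool_pos()[2]-.1539])-[120,120])*2.5)
```

```text
at t28.2 [ 0.4767 -0.1232  0.1744] F [-0.3 -0.4 -0.3] op 0.601 ff 0.0
grip t28.6 [ 0.4763 -0.1233  0.1739] F [-0.8  1.2  3.4] op 0.168 ff 58.3
over t31.4 [0.5513 0.1969 0.2553] F [ 0.3  0.2 -0.1] op 0.172 ff 58.4
[408.76461284 242.60850838] [409.14709425 253.61143308]
```

View pics/oz2.png

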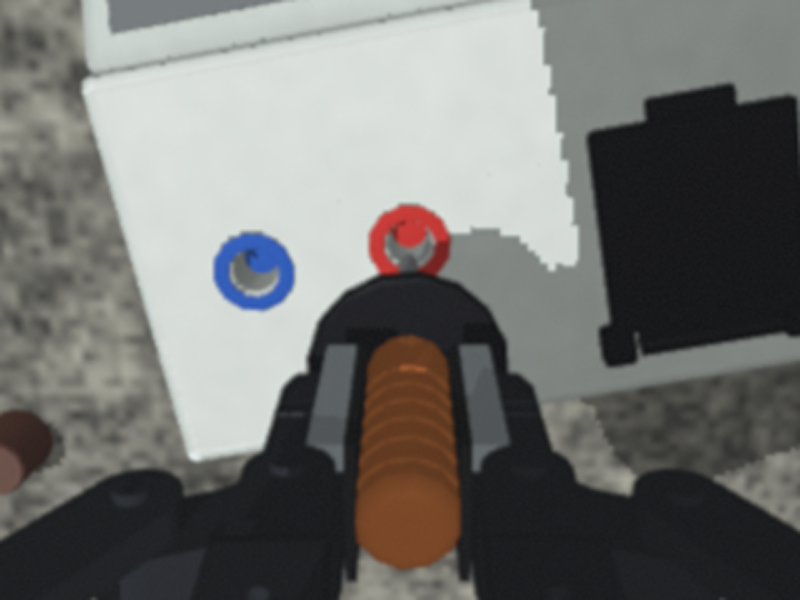

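Run:
```python
from h import *
arm.line_to([*Z,.236],.06); arm.pause(.3); st("in hole")
f0=read_ft_force()
if np.linalg.norm(f0)>8: raise SystemExit
z=.236
while z>.2215:
    z-=.001; arm.line_to([*Z,z],.03); arm.pause(.1)
    F=np.mean([read_ft_force()[2] for _ in range(3)]); print("%.3f %.4f %.1f"%(z,read_tool_pos()[2],F))
    if F>9: break
arm.pause(.5); st("hold"); cv2.imwrite("pics/fin_top.png",vision.snapshot("top"))
c,im=snap("fin"); cv2.imwrite("pics/fin2.png",cv2.resize(im,(700,525)))
```

```text
in hole t32.2 [0.5513 0.1968 0.2363] F [-0.4  0.4 -0.7] op 0.169 ff 58.4
0.235 0.2350 -1.3
0.234 0.2340 0.0
0.233 0.2330 -0.8
0.232 0.2320 -0.5
0.231 0.2310 -0.6
0.230 0.2302 -0.5
0.229 0.2293 2.1
0.228 0.2281 2.8
0.227 0.2271 3.0
0.226 0.2261 3.3
0.225 0.2251 5.0
0.224 0.2246 7.0
0.223 0.2244 10.5
hold t37.3 [0.5516 0.1969 0.2244] F [-1.   0.2 10.3] op 0.165 ff 59.3
```

View pics/fin2.png

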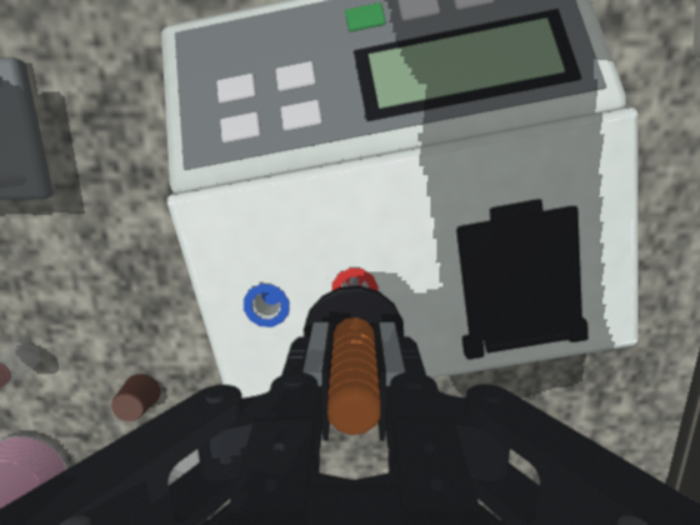

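The stylus pin is in the red hole (355,283). The button is at its bottom stop with about 10 N on it, and the cover is shut (520,280).

```bash
python3 -c "
from station import arm, vision, kin, read_time, read_joint_positions, read_dq, read_effort, read_tool_pos, read_eef_rot, read_ft_force, read_wrist_torque, read_opening, read_finger_force
print(arm.finish_job())"
```

```text
the job is handed in; nothing more can be done
None
```

I handed the job in at about 37 s of the 72 s: the well was brushed twice to the bottom, the brush is back upright in the stand, the cover is shut, and the gripped stylus holds the zero button down at about 10 N; no verdict came back.

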